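Load a power-supply board into the test jig and hold the press frame down

TASK

Set the oblong power-supply board (transformer in the middle) down into the test jig's nest, between the locating posts, its terminal block to the left as you face the jig from its handle side; place it, do not drop it. Then let go of it, swing the sprung press frame down by its handle bar right onto its stops, so that the board and nest are pushed 6 mm down onto the probes, and hold it there for the three-second test: there is no latch, so keep holding and finish while still holding the frame fully down. Leave the other things on the bench where they are.

Things in the scene. Friction and masses are not known exactly. Their poses are not given: they have to be found in the camera images.
- psu_board: Oblong green board, 60 (x) x 100 (y) x 2.4 mm, 0.16 kg, lying flat. Origin: centre of its underside. Mid-board a dark transformer with a yellow band, 32 (x) x 30 (y) mm, top 26.4 mm above the origin: grip it, closing along x (nothing beside it out to the long edges). Green terminal block 44 x 12 x 14 mm at y = +41 mm; two black capacitors, 13 mm wide, 22 tall, at x = +-14, y = -40.
- terminal_end (a point): Point on the psu_board's underside below its terminal block, 41 mm from the board's centre towards +y.
- jig: Grey bench test jig, fixed to the bench. Origin: on the bench under the nest's centre; z up, x from the handle side to the hinge side (away from the robot), y to the left as seen from the handle side. Enclosure from x = -62 to +97 mm, y = +-92 mm, top plate at 51 mm.
- nest_seat (a point): Centre of the black sprung nest's upper face, 66 mm above the bench (nest up), axes as the jig's: the board's underside centre belongs here. Around it six steel locating posts, 8 mm thick, 14 tall, top 6 mm tapered to 2.4, 1.5 mm clear of the seated board's edges: at x = +-35.5, y = +-36 and x = 0, y = +-55.5 mm. Nest frame 84 (x) x 124 (y) mm, window over the probes.
- nest_left (a point): Point on the nest's upper face, 41 mm left (jig +y) of nest_seat: the seated board's terminal_end belongs here.
- nest (a joint): How far the sprung nest is pressed down, m: 0 = up, about 0.006 when the press frame is on its stops with a board loaded. Springs: about 5 N before it moves, about 13 N at 6 mm.
- press_frame (a joint): Angle of the hinged frame of aluminium bars, rad: 1.5 = fully open (upright on the hinge side; its spring returns it there), 0 = level, on its stops. About 3 N at the handle brings it down, about 8 N holds it at 0 with a board loaded (some N more if the bar is pinched and must turn in the grip); no latch. Its four white pushers meet the board only in the last 0.11 rad.
- handle_bar (a point): Middle of the frame's black round handle bar, 14 mm thick, along the jig's y, 90 mm of it free to grip, 40 mm free gap to the frame's front cross bar. In the frame it lies 180 mm ahead of the hinge and 38.5 mm above it (184 mm away). Frame open: it stands on top, 248 mm above the bench; frame level: 104 mm above the bench, 100 mm in front of the nest's centre.
- frame_hinge (a point): Point on the press frame's hinge axis (along the jig's y), 80 mm behind the nest's centre, 65.5 mm above the bench.
- control_board: Bystander: square green board, 86 x 86 mm, low parts up to 16 mm, flat black chip in the middle. Origin under its centre.
- multimeter: Bystander: orange and black multimeter, 175 (x) x 85 (y) x 46 mm, origin under its centre.
- screwdriver: Bystander: screwdriver, 190 mm long along its x.
- parts_tray: Bystander: black parts tray, 90 x 130 x 25 mm, three compartments, origin under its centre.

How it is judged:
By the outcome, as a careful person would: the job done as asked, in the order asked, and still so for the second after the job is handed in, while the arm keeps its last pose, push and grip.
It also fails if it takes over 61 s, if anything falls off the work surface, if the arm or the gripper's body presses on something with over 40 N, if the wrist force passes 120 N, or if a joint passes its speed limit or range.

ROBOT

A 6-joint arm with a two-finger parallel gripper is mounted at the origin on the work surface. World frame = base frame: x ahead of the robot, y to its left, z up, the work surface at z = 0. Lengths are in m, angles in rad, forces in N, time in s.
With the tool pointing down it reaches from about 0.3 to 0.85 m from the base axis. Payload 5.4 kg.
Tool frame: the origin (TCP) lies on the front face of the gripper's body, between the roots of the fingers; the fingertips stand 73 mm ahead of it and the grasp point (between the pads) lies 54 mm ahead of it (ctrl.tcp_to_tips is the distance from the TCP to the fingertips, in m); z points along the fingers, y is the line along which they close (so a half turn about z gives the same grasp; the last joint's range is limited). The gripper opens to 85 mm and grips with 20 to 120 N. Pads are 22 mm wide; open, the fingers measure 114 mm over their backs; the gripper's body (76 mm by 85 mm) begins 54 mm behind the grasp point. The pads swing forward as they close: fully open they stand 13 mm farther back than shut.
Start: joints at [1.066, 0.158, 1.597, -0, 1.386, -0.21], TCP at [0.167, 0.55, 0.304] pointing down, gripper open.
Joint ranges: [-2.91, 2.91], [-0.94, 2.29], [0.18, 2.7], [-1.29, 4.43], [0.17, 2.64], [-3, 3]. Speed limits (rad/s): [2.57, 2.57, 3.14, 3.14, 3.14, 3.14].

INTERFACE

Orientations are given as a unit quaternion [x, y, z, w].
In Python, from bench import ctrl, vision gives the robot as it stands (ctrl), with the cameras (vision).
- The arm moves only by the shell command python3 shift.py 'ROWS' [OPENING] [FORCE]. ROWS is a JSON list of rows, 1 to 10 of them, each of 6 numbers: dx, dy, dz in m, then a rotation vector rx, ry, rz in rad; each row is the pose to reach, as a shift and turn from the pose commanded when the command began, along the tool's axes at that moment; what a row does not reach only later rows make up. A row lasts 1/8 s, in which the tool goes at most 0.0625 m and 0.188 rad, less where a joint would pass 70% of its speed; a pose out of reach is approached as far as the arm can. OPENING is the opening from 0.0 (shut) to 1.0 (fully open), set as the command begins (- or left out keeps the last). The fingers move at their own pace and stop on an object; FORCE is the grip in N (left out, the last holds). Time passes only in rows, so rows that do not move let the fingers close. It prints the time, the measured TCP pose, the force, the opening and the grip force at its end.
- ctrl.observe(): the state, without advancing time (a new reading comes with each control period).
- vision.read_camera(name): name is "side" or "top"; returns a dict with "frame" (480x640x3 uint8, red, green, blue), "fx", "fy", "cx", "cy" (pixels), "dist_coeffs" ([k1, k2, p1, p2, k3] as OpenCV has them; the pictures are not rectified), "eye" and "orientation" of the camera in the world. Camera axes: x right, y up, looking along -z (the intrinsics and any distortion apply to the point x, -y, -z); pixel columns grow to the right and rows downward; lengths in m; the calibration is good to about 2 mm. A picture is of the moment at which its call begins. There is no depth.
- ctrl.finish_job(): hands the job in; it is judged then, once.
The state is a dict: "time_s": time; "joint_pos": joint angles; "qvel": joint speeds; "tau": joint torques, N m; "tcp_pos": TCP position; "orientation": TCP orientation; "force": force on the tool from outside, world axes, zero at the start; "torque": the same for the moment, N m; "grip_width": opening from 0.0 (shut) to 1.0 (fully open); "finger_force": force on a finger pad.
Only numpy, scipy, OpenCV 4.12 (cv2) and the standard library are available. Lean on these libraries where they do the work, as an engineer would, in place of code of your own. Each camera call takes 0.05 s, during which the arm holds its last target. There are 200 camera calls.

## Working session

There is one attempt and no reset: what is moved stays moved. The work goes in short steps, Python scripts to look and compute and a shell command to move; the robot and the scene stay as the last step left them, time stands still between calls to the robot, and variables do not carry over. Pictures are saved under pics/ and viewed, at most 10 in all, crops included, and the job is handed in when it is done.

```bash
ls; mkdir -p pics; python3 - <<'E'
from bench import ctrl, vision
import cv2
for n in("top","side"):
    c=vision.read_camera(n); cv2.imwrite(f"pics/{n}0.png",c["frame"][:,:,::-1]); print({k:v for k,v in c.items() if k!="frame"})
print(ctrl.observe())
E
```

```text
bench.py
pics
shift.py
{'fx': 594.3678498681934, 'fy': 594.3678498681934, 'cx': 314.1862357239916, 'cy': 238.93057424515453, 'dist_coeffs': array([-0.00478373,  0.        ,  0.        ,  0.        ,  0.        ]), 'eye': array([0.33316239, 0.0096499 , 1.5543132 ]), 'orientation': array([-0.05404663,  0.05420136,  0.70741121, -0.7026454 ])}
{'fx': 434.0975531269417, 'fy': 434.0975531269417, 'cx': 321.33967974640586, 'cy': 243.2322494335274, 'dist_coeffs': array([-0.07662576,  0.        ,  0.        ,  0.        ,  0.        ]), 'eye': array([ 0.46730737, -0.63979656,  0.79214491]), 'orientation': array([ 0.36149638, -0.0197705 , -0.06563477,  0.92985029])}
{'time_s': 0.1, 'joint_pos': array([ 1.06592562e+00,  1.59002358e-01,  1.59816851e+00,  6.76453592e-06,
        1.38621592e+00, -2.10074061e-01]), 'qvel': array([-1.24147088e-03, -9.65471791e-04, -2.44190225e-03, -7.59950679e-05,
       -1.68717578e-03, -1.30779485e-04]), 'tau': array([ 1.69310334e-05, -3.96990216e+01, -3.32337034e+01, -1.48433505e-04,
        4.19281088e-03, -1.21400863e-06]), 'tcp_pos': array([0.16684782, 0.54979549, 0.30297492]), 'orientation': array([ 1.46865725e-01,  9.89156031e-01, -8.39198876e-04, -3.17006032e-04]), 'force': array([-0.34061829,  0.2011923 ,  0.44958711]), 'torque': array([ 0.04614533, -0.00671623,  0.01874222]), 'finger_force': 0.0, 'grip_width': 1.0013006909424853}
```

View pics/top0.png

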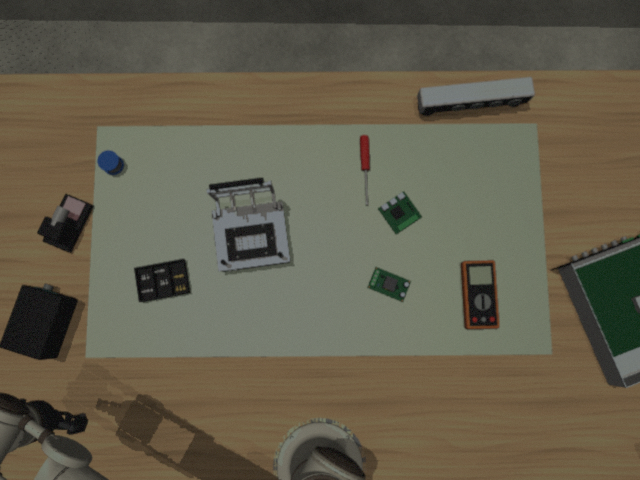

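View pics/side0.png

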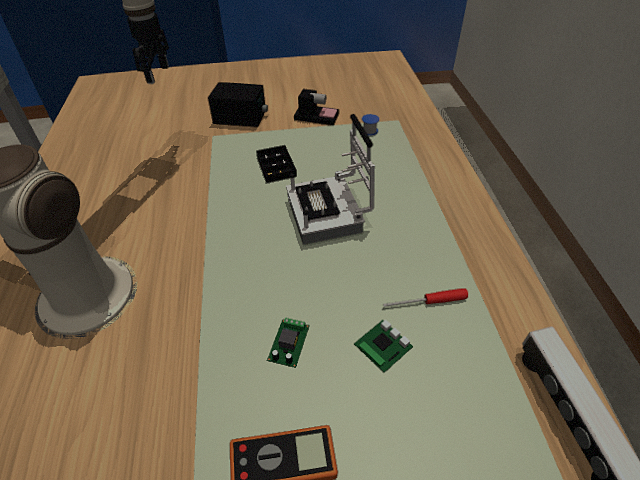

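The top view shows the jig near (250,240) with its frame open, and the PSU board near (389,284) with its terminal block at the left end. In the side view the jig is near (325,200) and the PSU near (289,342). I'll enlarge both.

```bash
python3 - <<'E'
import cv2,numpy as np
t=cv2.imread("pics/top0.png");s=cv2.imread("pics/side0.png")
def c(i,x,y,w,h,k): return np.clip(cv2.resize(i[y:y+h,x:x+w],None,fx=k,fy=k,interpolation=cv2.INTER_CUBIC).astype(float)*1.3,0,255).astype(np.uint8)
# left: jig top (200..300,170..280) x4 ; right: psu top (360..420,260..310) x6
A=c(t,200,174,100,100,4);B=c(t,360,258,66,50,6)
C=c(s,260,312,60,60,5);D=c(s,280,170,100,80,4)
im=np.zeros((800,800,3),np.uint8)
im[:400,:400]=A;im[:300,400:796]=B
cv2.imwrite("pics/c1.png",im[:400])
im=np.zeros((320,700,3),np.uint8);im[:300,:300]=C;im[:320,300:700]=D
cv2.imwrite("pics/c2.png",im)
E
```

```text
(no output)
```

View pics/c1.png

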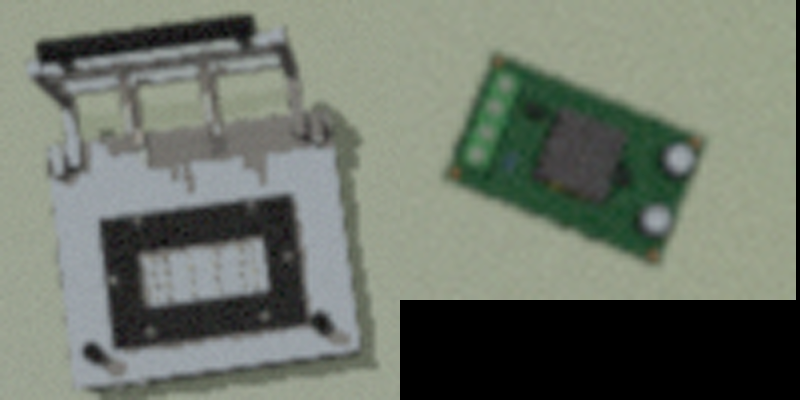

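View pics/c2.png

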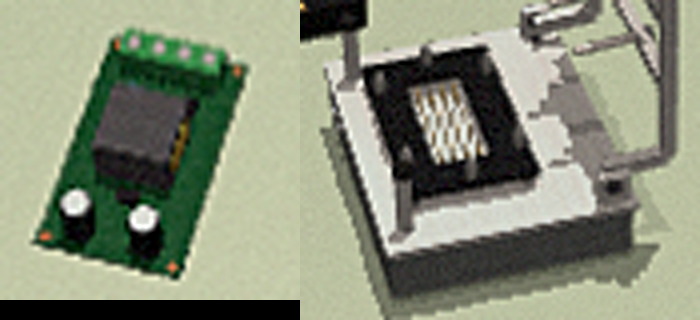

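Top crop: the PSU corners, nest corners and post tips are all readable, and the side crop shows them too. The terminal end is at the left in the top view (world +y). I'll fit the poses using both cameras.

```bash
cat > h.py <<'E'
import numpy as np,cv2
from scipy.spatial.transform import Rotation as R
from scipy.optimize import least_squares
from bench import ctrl, vision
CAM={n:vision.read_camera(n) for n in("top","side")}
def proj(n,P):
    c=CAM[n];p=R.from_quat(c["orientation"]).inv().apply(np.atleast_2d(P)-c["eye"])*[1,-1,-1]
    K=np.array([[c["fx"],0,c["cx"]],[0,c["fy"],c["cy"]],[0,0,1]])
    return cv2.projectPoints(p,np.zeros(3),np.zeros(3),K,c["dist_coeffs"])[0][:,0]
def pts(q,L):
    L=np.array(L,float)/1e3;c,s=np.cos(q[2]),np.sin(q[2])
    return np.c_[q[0]+c*L[:,0]-s*L[:,1],q[1]+s*L[:,0]+c*L[:,1],L[:,2]]
def fit(obs,q0):
    f=lambda q:np.concatenate([(proj(n,pts(q,L))-np.array(U)).ravel() for n,L,U in obs])
    r=least_squares(f,q0,loss="soft_l1");return r.x,f(r.x).reshape(-1,2)
E
python3 - <<'E'
from h import *
cr=lambda U,k,ox,oy,sx=0:[((u-sx)/k+ox,v/k+oy) for u,v in U]
z=2.4
tp=cr([(498,52),(704,138),(660,266),(446,179)],6,360,258,400);sp=cr([(113,37),(248,66),(180,280),(34,246)],5,260,312)
Lt=[(30,50,z),(30,-50,z),(-30,-50,z),(-30,50,z)];Ls=[(-30,50,z),(30,50,z),(30,-50,z),(-30,-50,z)]
for o in([("top",Lt,tp)],[("side",Ls,sp)],[("top",Lt,tp),("side",Ls,sp)]):
    q,e=fit(o,[.3,-.2,-.4]);print("psu",q.round(4));print(e.round(1).tolist())
n=66;p=79
A=lambda U:cr(U,4,200,174);D=lambda U:cr(U,4,280,170,300)
jt=("top",[(42,62,n),(42,-62,n),(-42,-62,n),(-42,62,n),(0,55.5,p),(0,-55.5,p),(-35.5,36,p),(-35.5,-36,p),(35.5,-36,p),(35.5,36,p)],A([(100,220),(293,196),(307,326),(115,349),(113,280),(288,257),(150,330),(263,315),(250,205),(138,222)]))
js=("side",[(-42,62,n),(42,62,n),(42,-62,n),(0,55.5,p),(35.5,36,p),(35.5,-36,p),(0,-55.5,p),(-35.5,-36,p),(-35.5,36,p)],D([(362,68),(488,47),(537,178),(428,47),(489,58),(518,130),(473,160),(405,150),(377,75)]))
for o in([jt],[js],[jt,js]):
    q,e=fit(o,[.45,.15,.1]);print("jig",q.round(4));print(e.round(1).tolist())
E
```

```text
psu [ 0.4513 -0.1874 -0.3956]
[[-0.5, -0.1], [0.8, 0.0], [-0.0, 0.0], [-0.2, -0.0]]
psu [ 0.4541 -0.1869 -0.3903]
[[-0.1, 0.1], [-0.0, 0.3], [-0.1, -0.1], [0.3, -0.2]]
psu [ 0.4531 -0.1871 -0.3915]
[[-0.7, -0.7], [0.7, -0.7], [-0.1, -0.7], [-0.3, -0.6], [-0.6, 0.2], [-0.5, 0.4], [-0.6, 0.1], [-0.3, -0.1]]
jig [0.5565 0.1692 0.1216]
[[-0.3, -0.2], [-0.1, -0.4], [0.3, -0.4], [-0.6, 0.1], [-0.0, -0.1], [0.2, 0.1], [-0.0, 0.4], [0.3, 0.5], [0.3, 0.3], [-0.1, -0.4]]
jig [0.5596 0.1671 0.1062]
[[0.0, -0.2], [0.1, -0.2], [0.6, -1.2], [-0.2, 0.1], [-0.1, -0.2], [0.0, 0.3], [-0.9, 0.6], [-0.2, 0.3], [0.6, 0.2]]
jig [0.558  0.1686 0.1133]
[[0.0, -1.0], [0.3, -0.8], [0.4, -0.7], [-0.5, -0.6], [0.2, -0.8], [0.4, -0.3], [0.1, -0.3], [0.5, 0.0], [0.7, -0.2], [0.3, -1.1], [-0.8, -0.4], [-0.8, -0.6], [-0.0, -1.7], [-1.0, -0.2], [-0.9, -0.5], [-0.6, -0.2], [-1.5, 0.2], [-0.8, -0.0], [-0.2, -0.1]]
```

Each single-camera fit is tight. The side camera reads x about 3 mm larger than the top for both objects, which is a calibration offset, so the relative positions are sound. Next I compute the shift to above the board.

```bash
cat > go.py <<'E'
import sys,numpy as np
from scipy.spatial.transform import Rotation as R
from bench import ctrl, vision
def sh(x,y,z,yaw):
    s=ctrl.observe();Rt=R.from_quat(s["orientation"])
    T=R.from_matrix(np.array([[-np.sin(yaw),np.cos(yaw),0],[np.cos(yaw),np.sin(yaw),0],[0,0,-1]]).T) if 0 else R.from_matrix(np.c_[[-np.sin(yaw),np.cos(yaw),0],[np.cos(yaw),np.sin(yaw),0],[0,0,-1]])
    d=Rt.inv().apply(np.array([x,y,z])-s["tcp_pos"]);return np.round(np.r_[d,(Rt.inv()*T).as_rotvec()],4).tolist()
if __name__=="__main__": print(sh(*map(float,sys.argv[1:5])))
E
sed -i 's/T=R.from_matrix(np.array.* if 0 else /T=/' go.py
python3 go.py .4531 -.187 .2 -.3915
```

```text
[-0.4879, -0.6219, 0.1039, -0.0011, 0.0008, 1.6676]
```

```bash
python3 shift.py '[[-0.488,-0.622,0.03,0,0,1.668],[-0.488,-0.622,0.05,0,0,1.668],[-0.488,-0.622,0.104,0,0,1.668],[-0.488,-0.622,0.104,0,0,1.668],[-0.488,-0.622,0.104,0,0,1.668],[-0.488,-0.622,0.104,0,0,1.668],[-0.488,-0.622,0.104,0,0,1.668],[-0.488,-0.622,0.104,0,0,1.668],[-0.488,-0.622,0.104,0,0,1.668],[-0.488,-0.622,0.104,0,0,1.668]]' 1.0 40; python3 go.py .4531 -.187 .2 -.3915
```

```text
time_s: 1.45
tcp_pos: [0.3918, -0.0295, 0.2249]
orientation: [0.832, 0.555, 0.001, 0.0]
force: [0.6, 1.2, -0.8]
grip_width: 1.0
finger_force: 0.0
[-0.1219, 0.1171, 0.0251, 0.0013, -0.0004, -0.0026]
```

```bash
python3 shift.py '[[-0.122,0.117,0.025,0,0,0],[-0.122,0.117,0.025,0,0,0],[-0.122,0.117,0.025,0,0,0],[-0.122,0.117,0.025,0,0,0],[-0.122,0.117,0.025,0,0,0]]'; python3 go.py .4531 -.187 .2 -.3915; python3 - <<'E'
import h,cv2,numpy as np
t=h.CAM["top"]["frame"][:,:,::-1];s=h.CAM["side"]["frame"][:,:,::-1]
a=cv2.resize(t[230:330,340:440],None,fx=4,fy=4,interpolation=2);b=cv2.resize(s[240:380,220:360],None,fx=400/140,fy=400/140,interpolation=2)
cv2.imwrite("pics/c3.png",np.clip(np.hstack([a,b])*1.4,0,255).astype(np.uint8))
E
```

```text
time_s: 2.08
tcp_pos: [0.4525, -0.1842, 0.1997]
orientation: [0.831, 0.556, -0.0, -0.001]
force: [0.2, 1.7, 0.0]
grip_width: 1.001
finger_force: 0.0
[-0.0024, 0.0016, -0.0003, -0.0012, -0.0006, -0.0006]
```

View pics/c3.png

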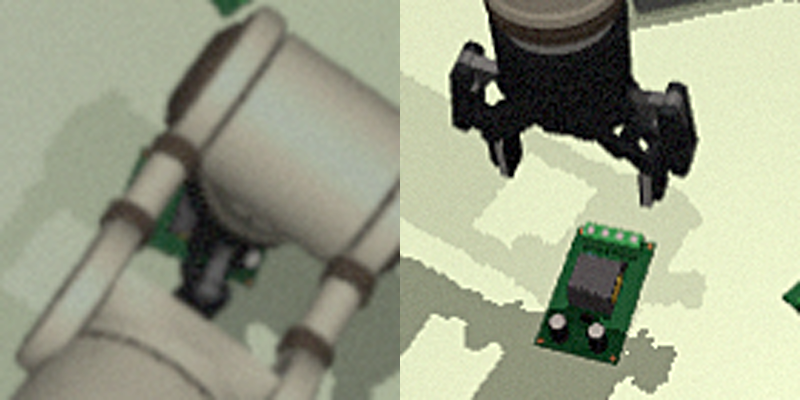

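The side view shows the open fingers (tips at about (505,175) and (645,200) in the crop) straddling the board's line, while the arm hides the board in the top view. I'll go down and grip.

```bash
python3 shift.py '[[-0.0015,0.001,0.06,0,0,0],[-0.0015,0.001,0.1,0,0,0],[-0.0015,0.001,0.121,0,0,0],[-0.0015,0.001,0.121,0,0,0],[-0.0015,0.001,0.121,0,0,0]]'; python3 go.py .4531 -.187 .078 -.3915; python3 - <<'E'
import h,cv2,numpy as np
s=h.CAM["side"]["frame"][:,:,::-1]
b=cv2.resize(s[270:380,230:350],None,fx=5,fy=5,interpolation=2)
cv2.imwrite("pics/c4.png",np.clip(b*1.5,0,255).astype(np.uint8))
E
```

```text
time_s: 2.8
tcp_pos: [0.454, -0.1865, 0.0803]
orientation: [0.831, 0.556, 0.0, 0.001]
force: [0.1, -0.0, 0.5]
grip_width: 0.998
finger_force: 0.0
[-0.0008, -0.0006, 0.0023, 0.0022, 0.0005, 0.0004]
```

View pics/c4.png

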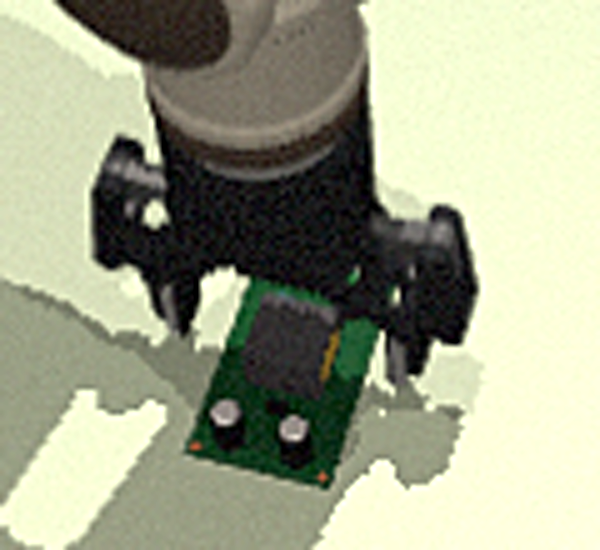

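The fingers straddle the transformer (tips at about (180,335) and (400,385)), centred and clear of the board edges. Closing, then a small lift.

```bash
python3 shift.py '[[0,0,0.001,0,0,0],[0,0,0.001,0,0,0],[0,0,0.001,0,0,0],[0,0,0.001,0,0,0],[0,0,0.001,0,0,0],[0,0,0.001,0,0,0],[0,0,0.001,0,0,0],[0,0,0.001,0,0,0]]' 0.2 40; python3 shift.py '[[0,0,-0.06,0,0,0],[0,0,-0.12,0,0,0],[0,0,-0.12,0,0,0],[0,0,-0.12,0,0,0]]'; python3 go.py .530 .160 .2 .113
```

```text
time_s: 3.9
tcp_pos: [0.4534, -0.1867, 0.0782]
orientation: [0.831, 0.556, 0.0, 0.0]
force: [-0.7, 0.7, 5.9]
grip_width: 0.367
finger_force: 42.2
time_s: 4.4
tcp_pos: [0.4524, -0.1859, 0.1964]
orientation: [0.831, 0.556, -0.0, -0.001]
force: [0.2, 0.4, -1.7]
grip_width: 0.366
finger_force: 41.5
[0.3493, -0.0604, -0.0032, -0.0024, -0.0013, -0.5049]
```

Held (31 mm opening, about 1.6 N of weight). Moving to hover over the nest.

```bash
python3 shift.py '[[0.06,-0.01,-0.03,0,0,-0.15],[0.12,-0.02,-0.03,0,0,-0.3],[0.18,-0.03,-0.03,0,0,-0.4],[0.24,-0.06,-0.03,0,0,-0.505],[0.3,-0.06,-0.03,0,0,-0.505],[0.35,-0.06,-0.03,0,0,-0.505],[0.35,-0.06,-0.03,0,0,-0.505],[0.35,-0.06,-0.03,0,0,-0.505],[0.35,-0.06,-0.03,0,0,-0.505]]'; python3 go.py .558 .1686 .19 .113
```

```text
time_s: 5.52
tcp_pos: [0.5308, 0.1587, 0.2267]
orientation: [0.667, 0.745, -0.001, -0.001]
force: [-0.1, 0.4, -1.6]
grip_width: 0.366
finger_force: 41.4
[0.0068, 0.0282, 0.0366, -0.0025, 0.0001, -0.0016]
```

```bash
python3 shift.py '[[0.004,0.014,0.018,0,0,0],[0.007,0.028,0.036,0,0,0],[0.007,0.028,0.036,0,0,0],[0.007,0.028,0.036,0,0,0],[0.007,0.028,0.036,0,0,0]]'; python3 go.py .558 .1686 .19 .113; python3 - <<'E'
import h,cv2,numpy as np
s=h.CAM["side"]["frame"][:,:,::-1];t=h.CAM["top"]["frame"][:,:,::-1]
b=cv2.resize(s[140:250,270:390],None,fx=4,fy=4,interpolation=2)
a=cv2.resize(t[190:300,200:280],None,fx=4,fy=4,interpolation=2)
cv2.imwrite("pics/c5.png",np.clip(np.hstack([b,a])*1.4,0,255).astype(np.uint8))
cv2.imwrite("pics/side5.png",s);cv2.imwrite("pics/top5.png",t)
E
```

```text
time_s: 6.15
tcp_pos: [0.5586, 0.1696, 0.1929]
orientation: [0.666, 0.746, 0.0, 0.0]
force: [-0.7, 0.2, -1.4]
grip_width: 0.366
finger_force: 41.4
[-0.0009, -0.0007, 0.0029, 0.0013, 0.0001, -0.0005]
```

View pics/c5.png

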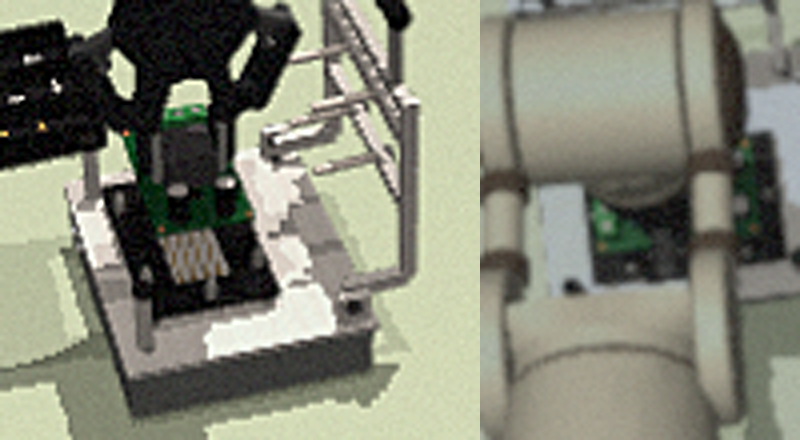

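The board hovers over the nest in line with it. Near corners in the side crop are about (150,237) and (253,223). The top view shows the front-left corner at (592,250). Comparing with the nest, camera by camera.

```bash
python3 - <<'E'
from h import *
z=1e3*(ctrl.observe()["tcp_pos"][2]-.0758)
S=[(150/4+270,237/4+140),(253/4+270,223/4+140),(128/4+270,130/4+140)]
print(proj("side",pts([.5586,.1696,.113],[(-30,-50,z),(30,-50,z),(-30,50,z)])).round(1).tolist(),S)
print("side",fit([("side",[(-30,-50,z),(30,-50,z),(-30,50,z)],S)],[.55,.16,.11]),"jig .5596 .1671 .106")
T=(112/4+200,250/4+190);q=[.5586,.1696,.113]
print("top",proj("top",pts(q,[(-30,50,z)])),T,"jig .5565 .1692 .1216")
E
python3 go.py .558 .1686 .19 .113
```

```text
[[308.7, 198.8], [333.5, 194.4], [299.5, 172.9]] [(307.5, 199.25), (333.25, 195.75), (302.0, 172.5)]
side (array([0.56061926, 0.16707232, 0.02943798]), array([[ 0.23760864, -0.25702185],
       [-0.18053797,  0.21053234],
       [-0.05830518,  0.0634288 ]])) jig .5596 .1671 .106
top [[229.28319963 252.48333727]] (228.0, 252.5) jig .5565 .1692 .1216
[-0.0012, -0.0007, 0.0025, 0.0007, 0.0, -0.0001]
```

Estimates agree to about 1–2 mm, with the target TCP at about (0.5587, 0.1686). That's within the posts' taper, so I'll descend in stages watching the force.

```bash
python3 shift.py '[[-0.001,0,0.012,0,0,0],[-0.001,0,0.024,0,0,0],[-0.001,0,0.03,0,0,0],[-0.001,0,0.034,0,0,0],[-0.001,0,0.034,0,0,0],[-0.001,0,0.034,0,0,0]]'; python3 go.py .5587 .1686 .150 .113
```

```text
time_s: 7.1
tcp_pos: [0.559, 0.169, 0.1584]
orientation: [0.666, 0.746, 0.0, 0.0]
force: [0.3, -0.2, -2.0]
grip_width: 0.361
finger_force: 41.5
[-0.0004, -0.0003, 0.0084, 0.0008, 0.0001, 0.0001]
```

```bash
python3 shift.py '[[0,0,0.003,0,0,0],[0,0,0.006,0,0,0],[0,0,0.008,0,0,0],[0,0,0.008,0,0,0],[0,0,0.008,0,0,0]]'; python3 go.py .5587 .1686 .144 .113
```

```text
time_s: 7.72
tcp_pos: [0.5587, 0.169, 0.15]
orientation: [0.666, 0.746, 0.0, 0.0]
force: [0.0, 0.1, -1.8]
grip_width: 0.365
finger_force: 41.5
[-0.0004, -0.0, 0.006, 0.0001, 0.0, 0.0001]
```

Underside is at about 72 mm, already past the tapers with no side force. Continuing to the seat.

```bash
python3 shift.py '[[0,0,0.003,0,0,0],[0,0,0.005,0,0,0],[0,0,0.006,0,0,0],[0,0,0.006,0,0,0],[0,0,0.006,0,0,0]]'; python3 shift.py '[[0,0,0.0005,0,0,0],[0,0,0.001,0,0,0],[0,0,0.001,0,0,0]]'
```

```text
time_s: 8.35
tcp_pos: [0.5586, 0.1689, 0.1443]
orientation: [0.666, 0.746, -0.0, -0.0]
force: [-3.8, -0.2, 3.5]
grip_width: 0.366
finger_force: 42.1
time_s: 8.72
tcp_pos: [0.5587, 0.1689, 0.1431]
orientation: [0.666, 0.746, -0.0, -0.0]
force: [-3.9, -0.9, 4.5]
grip_width: 0.365
finger_force: 42.2
```

The board touches down at the expected height. Releasing and retreating upward.

```bash
python3 shift.py '[[0,0,0,0,0,0],[0,0,0,0,0,0],[0,0,0,0,0,0],[0,0,0,0,0,0],[0,0,0,0,0,0]]' 0.7; python3 shift.py '[[0,0,-0.04,0,0,0],[0,0,-0.1,0,0,0],[0,0,-0.16,0,0,0],[0,0,-0.21,0,0,0],[0,0,-0.21,0,0,0],[0,0,-0.21,0,0,0]]'; python3 shift.py '[[0,-0.06,0,0,0,0],[0,-0.12,0,0,0,0],[0,-0.12,0,0,0,0],[0,-0.12,0,0,0,0]]'
python3 - <<'E'
from h import *
s=CAM["side"]["frame"][:,:,::-1];t=CAM["top"]["frame"][:,:,::-1]
b=cv2.resize(s[110:250,270:390],None,fx=4,fy=4,interpolation=2)
a=cv2.resize(t[170:280,205:285],None,fx=4,fy=4,interpolation=2)
b=b[:560];a=cv2.copyMakeBorder(a,0,120,0,0,0)
cv2.imwrite("pics/c6.png",np.clip(np.hstack([b,a])*1.4,0,255).astype(np.uint8))
for q in([.5587,.1686,.1135],):
  c,s=np.cos(q[2]),np.sin(q[2])
  for x,zz in((105.7,247.8),(-100,104)): 
    P=[q[0]+c*x/1e3,q[1]+s*x/1e3,zz/1e3];print(P,proj("side",P),proj("top",P))
E
```

```text
time_s: 9.35
tcp_pos: [0.5587, 0.1689, 0.1429]
orientation: [0.666, 0.746, 0.0, 0.0]
force: [-1.3, 0.4, -0.3]
grip_width: 0.702
finger_force: 0.0
time_s: 10.1
tcp_pos: [0.5584, 0.1689, 0.3522]
orientation: [0.666, 0.746, -0.0, -0.0]
force: [0.7, -0.2, -0.5]
grip_width: 0.701
finger_force: 0.0
time_s: 10.6
tcp_pos: [0.4392, 0.1554, 0.3518]
orientation: [0.666, 0.746, -0.001, -0.0]
force: [-0.3, -0.4, 0.7]
grip_width: 0.696
finger_force: 0.0
[np.float64(0.6637199036555999), np.float64(0.18057120863440773), 0.24780000000000002] [[360.82180266 130.52788892]] [[237.65607731 183.06450997]]
[np.float64(0.4593434213286661), np.float64(0.15727435323140232), 0.104] [[275.87124359 194.6853459 ]] [[253.61110972 278.89164379]]
```

View pics/c6.png

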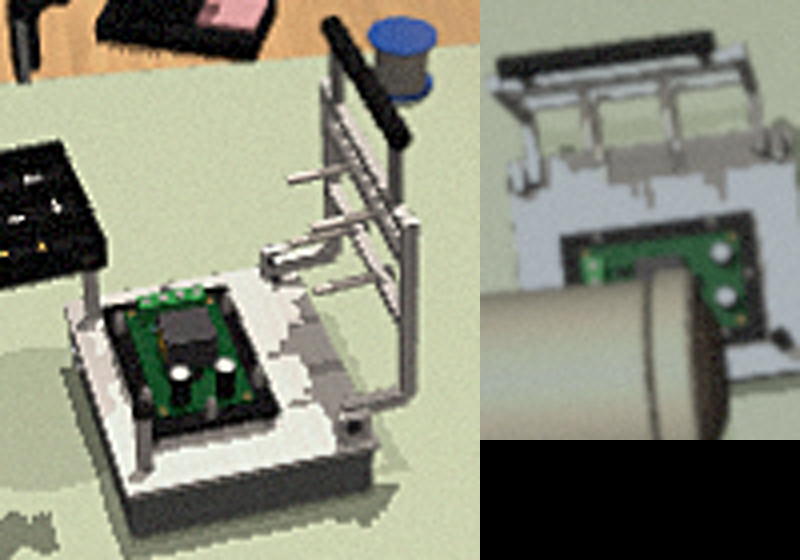

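The board sits flat between the posts with the terminal block to the left. The predicted handle centre (0.664, 0.181, 0.248) projects onto the bar in both views. Moving above it.

```bash
python3 shift.py '[[0,0.06,-0.003,0,0,0],[0,0.12,-0.003,0,0,0],[0,0.18,-0.003,0,0,0],[0,0.226,-0.003,0,0,0],[0,0.226,-0.003,0,0,0],[0,0.226,-0.003,0,0,0],[0,0.226,-0.003,0,0,0]]' 0.5;  python3 go.py .6637 .1806 .304 .113
```

```text
time_s: 11.58
tcp_pos: [0.6636, 0.181, 0.3568]
orientation: [0.666, 0.746, 0.0, 0.0]
force: [-0.1, 0.0, 0.8]
grip_width: 0.503
finger_force: 0.0
[-0.0004, 0.0, 0.0528, 0.0009, 0.0, 0.0002]
```

```bash
python3 shift.py '[[0,0,0.02,0,0,0],[0,0,0.04,0,0,0],[0,0,0.053,0,0,0],[0,0,0.053,0,0,0],[0,0,0.053,0,0,0]]'; python3 shift.py '[[0,0,0,0,0,0],[0,0,0,0,0,0],[0,0,0,0,0,0],[0,0,0,0,0,0],[0,0,0,0,0,0]]' 0.0 30;  python3 - <<'E'
from go import *
# tool-axes shifts (dy,dz) along the arc from frame angle 1.5
for a in np.r_[np.arange(1.5,0,-.15),0,-.01]:
    x=80-180*np.cos(a)+38.5*np.sin(a);z=65.5+180*np.sin(a)+38.5*np.cos(a)
    print(round(a,2),round(x-105.7,1),round(247.8-z,1))
E
```

```text
time_s: 12.2
tcp_pos: [0.6642, 0.1809, 0.3035]
orientation: [0.666, 0.746, 0.0, 0.0]
force: [0.0, 0.3, 1.0]
grip_width: 0.499
finger_force: 0.0
time_s: 12.82
tcp_pos: [0.6643, 0.1809, 0.3039]
orientation: [0.666, 0.746, 0.001, 0.001]
force: [-0.7, 0.0, 5.2]
grip_width: 0.149
finger_force: 29.6
1.5 -0.0 0.0
1.35 -27.6 -1.8
1.2 -55.0 0.6
1.05 -81.9 7.0
0.9 -107.4 17.4
0.75 -131.2 31.4
0.6 -152.5 48.9
0.45 -171.0 69.3
0.3 -186.3 92.3
0.15 -197.9 117.3
0.0 -205.7 143.8
-0.01 -206.1 145.6
```

Bar gripped (about 13–14 mm). Swinging along the arc with the tool kept vertical.

```bash
python3 shift.py '[[0,-0.0138,-0.0012,0,0,0],[0,-0.0276,-0.0018,0,0,0],[0,-0.0414,-0.0008,0,0,0],[0,-0.055,0.0006,0,0,0],[0,-0.0685,0.0035,0,0,0],[0,-0.0819,0.007,0,0,0],[0,-0.0819,0.007,0,0,0],[0,-0.0819,0.007,0,0,0]]'
```

```text
time_s: 13.82
tcp_pos: [0.5833, 0.1707, 0.297]
orientation: [0.666, 0.746, 0.0, 0.002]
force: [0.8, -4.4, 6.7]
grip_width: 0.146
finger_force: 31.1
```

```bash
python3 shift.py '[[0,-0.013,0.0045,0,0,0],[0,-0.0255,0.0104,0,0,0],[0,-0.0377,0.017,0,0,0],[0,-0.0493,0.0244,0,0,0],[0,-0.0602,0.0328,0,0,0],[0,-0.0706,0.0419,0,0,0],[0,-0.0802,0.0518,0,0,0],[0,-0.0891,0.0623,0,0,0],[0,-0.0891,0.0623,0,0,0]]'; python3 - <<'E'
from go import *
s=ctrl.observe();v=s["tcp_pos"]-np.array([.5587,.1686,0]);c,n=np.cos(.113),np.sin(.113)
print(c*v[0]+n*v[1],-n*v[0]+c*v[1],v[2],"expected x,z at .45:",.080-.180*np.cos(.45)+.0385*np.sin(.45),.0655+.18*np.sin(.45)+.0385*np.cos(.45)+.056)
E
```

```text
time_s: 14.95
tcp_pos: [0.4943, 0.1603, 0.233]
orientation: [0.666, 0.746, -0.001, 0.001]
force: [1.6, -6.5, 3.0]
grip_width: 0.149
finger_force: 31.8
-0.06489410677859118 -0.000994856812267274 0.23302754663133893 expected x,z at .45: -0.06533430536019946 0.2344610095805995
```

```bash
python3 shift.py '[[0,-0.008,0.0112,0,0,0],[0,-0.0153,0.023,0,0,0],[0,-0.0214,0.0353,0,0,0],[0,-0.0269,0.048,0,0,0],[0,-0.0295,0.0555,0,0,0],[0,-0.0315,0.062,0,0,0],[0,-0.0315,0.062,0,0,0],[0,-0.0315,0.062,0,0,0]]' - 60
```

```text
time_s: 15.95
tcp_pos: [0.464, 0.1565, 0.1723]
orientation: [0.666, 0.746, -0.001, 0.002]
force: [1.2, -8.7, 5.0]
grip_width: 0.142
finger_force: 61.9
```

```bash
python3 shift.py '[[0,-0.001,0.003,0,0,0],[0,-0.002,0.006,0,0,0],[0,-0.003,0.009,0,0,0],[0,-0.0032,0.0115,0,0,0],[0,-0.0032,0.0115,0,0,0],[0,-0.0032,0.0115,0,0,0]]'
```

```text
time_s: 16.7
tcp_pos: [0.461, 0.1561, 0.1609]
orientation: [0.666, 0.746, -0.0, 0.002]
force: [1.8, -9.0, 5.0]
grip_width: 0.14
finger_force: 62.7
```

```bash
python3 shift.py '[[-0.001,0,0.001,0,0,0],[-0.001,0,0.002,0,0,0],[-0.001,-0.0003,0.002,0,0,0],[-0.001,-0.0003,0.002,0,0,0]]'; python3 shift.py '[[0,0,0.001,0,0,0],[0,0,0.002,0,0,0],[0,0,0.002,0,0,0],[0,0,0.002,0,0,0]]'
```

```text
time_s: 17.2
tcp_pos: [0.4606, 0.1559, 0.159]
orientation: [0.666, 0.746, 0.0, 0.002]
force: [0.6, -5.3, 6.0]
grip_width: 0.14
finger_force: 62.8
time_s: 17.7
tcp_pos: [0.4602, 0.1559, 0.1569]
orientation: [0.666, 0.746, -0.0, 0.001]
force: [-1.3, -5.2, 7.0]
grip_width: 0.141
finger_force: 62.9
```

```bash
python3 shift.py '[[0,0,0.001,0,0,0],[0,0,0.002,0,0,0],[0,0,0.002,0,0,0],[0,0,0.002,0,0,0]]'; python3 shift.py '[[0,0,0.001,0,0,0],[0,0,0.002,0,0,0],[0,0,0.002,0,0,0],[0,0,0.002,0,0,0]]'; python3 - <<'E'
from h import *
s=CAM["side"]["frame"][:,:,::-1]
cv2.imwrite("pics/c7.png",np.clip(cv2.resize(s[130:250,250:390],None,fx=5,fy=5,interpolation=2)*1.5,0,255).astype(np.uint8))
E
```

```text
time_s: 18.2
tcp_pos: [0.4599, 0.1559, 0.1553]
orientation: [0.666, 0.746, -0.001, 0.001]
force: [-3.7, -5.7, 12.4]
grip_width: 0.141
finger_force: 63.4
time_s: 18.7
tcp_pos: [0.4598, 0.1559, 0.1543]
orientation: [0.666, 0.746, -0.001, 0.001]
force: [-9.3, -7.8, 20.9]
grip_width: 0.14
finger_force: 64.4
```

View pics/c7.png

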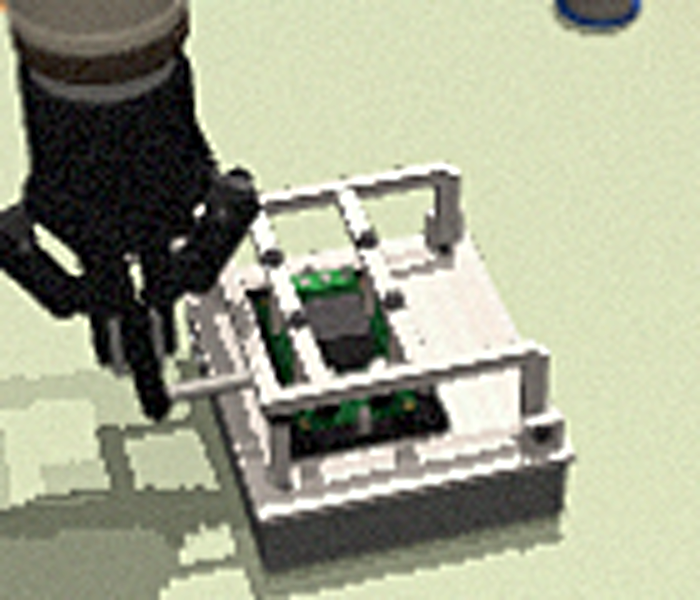

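The frame lies level over the board and the force rises steeply, which says it is on its stops. I'll cross-check the frame angle from the bar end pixel (155,405), ease the side load and hold.

```bash
python3 shift.py '[[-0.0005,-0.0005,0.0005,0,0,0],[-0.0005,-0.001,0.001,0,0,0],[-0.0005,-0.001,0.001,0,0,0],[-0.0005,-0.001,0.001,0,0,0],[-0.0005,-0.001,0.001,0,0,0],[-0.0005,-0.001,0.001,0,0,0],[-0.0005,-0.001,0.001,0,0,0],[-0.0005,-0.001,0.001,0,0,0]]'; python3 - <<'E'
from h import *
q=[.5587,.1686,.1135]
def H(a,y): return pts(q,[(80-180*np.cos(a)+38.5*np.sin(a),y,65.5+180*np.sin(a)+38.5*np.cos(a))])
print("open end seen 370.8,144.5",[(y,proj("side",H(1.5,y)).round(1).tolist()) for y in(-50,-55,-60)])
print("now seen 281,211",[(a,y,proj("side",H(a,y)).round(1).tolist()) for a in(0,.04,.08) for y in(-50,-55,-60)])
E
```

```text
time_s: 19.8
tcp_pos: [0.4597, 0.1558, 0.154]
orientation: [0.666, 0.746, 0.0, 0.001]
force: [-8.7, -5.1, 22.8]
grip_width: 0.143
finger_force: 64.5
open end seen 370.8,144.5 [(-50, [[367.9, 143.0]]), (-55, [[368.7, 144.3]]), (-60, [[369.4, 145.6]])]
now seen 281,211 [(0, -50, [[279.7, 208.4]]), (0, -55, [[280.1, 209.8]]), (0, -60, [[280.5, 211.3]]), (0.04, -50, [[280.2, 206.0]]), (0.04, -55, [[280.6, 207.4]]), (0.04, -60, [[281.0, 208.9]]), (0.08, -50, [[280.8, 203.6]]), (0.08, -55, [[281.2, 205.0]]), (0.08, -60, [[281.6, 206.4]])]
```

The picture matches angle 0 to within about a pixel, and the force is steady at 23 N. Holding for the test.

```bash
Z='[[0,0,0,0,0,0],[0,0,0,0,0,0]]'
python3 shift.py '[[0,0,0.0005,0,0,0],[0,0,0.0005,0,0,0],[0,0,0.0005,0,0,0],[0,0,0.0005,0,0,0],[0,0,0.0005,0,0,0],[0,0,0.0005,0,0,0],[0,0,0.0005,0,0,0],[0,0,0.0005,0,0,0],[0,0,0.0005,0,0,0],[0,0,0.0005,0,0,0]]'
python3 shift.py '[[0,0,0,0,0,0],[0,0,0,0,0,0],[0,0,0,0,0,0],[0,0,0,0,0,0],[0,0,0,0,0,0],[0,0,0,0,0,0],[0,0,0,0,0,0],[0,0,0,0,0,0],[0,0,0,0,0,0],[0,0,0,0,0,0]]'
python3 shift.py '[[0,0,0,0,0,0],[0,0,0,0,0,0],[0,0,0,0,0,0],[0,0,0,0,0,0],[0,0,0,0,0,0],[0,0,0,0,0,0],[0,0,0,0,0,0],[0,0,0,0,0,0],[0,0,0,0,0,0],[0,0,0,0,0,0]]'
python3 shift.py '[[0,0,0,0,0,0],[0,0,0,0,0,0],[0,0,0,0,0,0],[0,0,0,0,0,0],[0,0,0,0,0,0],[0,0,0,0,0,0],[0,0,0,0,0,0],[0,0,0,0,0,0],[0,0,0,0,0,0],[0,0,0,0,0,0]]'
```

```text
time_s: 21.15
tcp_pos: [0.4596, 0.1557, 0.1537]
orientation: [0.666, 0.746, -0.0, 0.001]
force: [-9.0, -4.4, 25.2]
grip_width: 0.142
finger_force: 64.8
time_s: 22.4
tcp_pos: [0.4596, 0.1558, 0.1537]
orientation: [0.666, 0.746, -0.0, 0.001]
force: [-9.4, -5.0, 26.2]
grip_width: 0.14
finger_force: 64.8
time_s: 23.65
tcp_pos: [0.4596, 0.1558, 0.1537]
orientation: [0.666, 0.746, -0.0, 0.001]
force: [-9.1, -4.9, 24.8]
grip_width: 0.146
finger_force: 64.8
time_s: 24.9
tcp_pos: [0.4596, 0.1558, 0.1537]
orientation: [0.666, 0.746, -0.0, 0.001]
force: [-8.5, -4.8, 25.3]
grip_width: 0.142
finger_force: 64.8
```

Steady at 25 N for about 5 s, so I'm handing in while still holding.

```bash
python3 -c "
from bench import ctrl, vision
print(ctrl.finish_job())"
```

```text
the job is handed in; nothing more can be done
None
```

The PSU board is seated in the nest with its terminal block to the left, and I handed the job in at about 25 s with the press frame still held down on its stops, steady at about 25 N for about 5 s; the 6 mm nest travel itself was inferred from the frame angle and the force, not measured.

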